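# Seat a sensor board in its card cage

## Task

Take the green sensor board out of its grey stand, slide it down the two white card guides of the cage until it rests on the spring contacts, and let go of it. Then swing both red ejector levers gently inwards until you feel the board come up hard on its stops at both ends, without forcing them, and leave the other things where they are.

Things in the scene. Friction and masses are not known exactly. Their poses are not given: they have to be found in the camera images.
- board: Green sensor board standing on its long edge, 4 mm thick (its x), 80 mm wide (y), 62 mm high, about 0.2 kg; either way round is right. Origin: middle of the bottom edge. A black pull tab 10 mm thick (x), 36 mm wide (y) rises from its middle, up to z = 87 mm. Beside the tab the green top edge (z = 62 mm) is free; the levers press on it about 38 mm either side of the middle.
- board_tab (a point): Centre of the free part of the pull tab, 77 mm above the board's bottom edge: grip the tab here across its 10 mm thickness.
- board_stand: Fixed grey block 60 x 110 x 30 mm, origin at the centre of its underside. The board stands in a slot along its y, 6 x 84 mm, whose floor is 12 mm above the bench.
- card_cage: Fixed aluminium cage, base plate 90 x 156 x 8 mm, origin at the centre of its underside on the bench. Its y runs along the slot for the board, from the right lever to the left one. Grey end brackets at y = +-50 to 70 mm reach up to z = 88 mm. The green board goes in from above, in the plane x = 0, centred on y = 0.
- guide_mouth (a point): Middle of the slot, 60 mm above the bench, at the foot of the flared mouths. Two white U-shaped guides at the cage's y = +-34 to 50 mm form a slot 6.5 mm wide (for the 4 mm board) and 84 mm long (for its 80 mm), upright from z = 8 to 60 mm. The flared mouths reach up to z = 71 mm, about 6 mm wider each way there.
- strip_line (a point): Point in the middle of the slot, 22 mm above the bench. Two separate black spring contact strips under the board (y = +-17 to 31 mm) have their tops at this height when free: the loose board rests on them with its bottom edge here. Each pushes up with 1.6 N at first, 2.6 N when pressed 10 mm down, and lifts the board again unless the levers hold it.
- stop_line (a point): Nominal point in the middle of the slot, 15 mm above the bench. At y = +-36 mm a small rigid brass stop stands under each bottom corner of the board. Screws set both to one same height that differs from start to start, anywhere from 10 to 20 mm above the bench, and is not measured: it must be felt. The board is home when both its ends press on the stops.
- lever_left (a joint): Red ejector lever at the cage's +y end, rad. 0: nose level, handle leaning 0.2 inwards from upright. Grows, to 1.1, as the handle swings outwards in the plane of the slot and the nose rises. Starts open at 0.9 to 1.0, the board's way free. Swung inwards, its nose presses the board down; home is somewhere from -0.3 to 0.26. The hinge is stiff (0.09 N m) and stays where it is left.
- lever_left_tip (a point): Centre of the round cross bar (12 mm thick, 28 mm long along the cage's x) at the end of the left handle, 50 mm from the hinge. Follow it round its arc: pushing it inwards takes about 2 to 7 N on the way and rises sharply once the board meets its stop. More than 20 N would damage it.
- lever_left_hinge (a point): Hinge point of the left lever, fixed to the cage at y = +60 mm, 80.5 mm above the bench. The steel nose is 22 mm long from here to the axis of its 7 mm thick end roller, and points to the middle of the cage.
- lever_right (a joint): The same lever, mirrored, at the -y end of the cage; also grows as its handle swings outwards (towards the cage's -y).
- lever_right_tip (a point): Centre of the cross bar at the end of the right handle, 50 mm from its hinge.
- lever_right_hinge (a point): Hinge point of the right lever, fixed to the cage at y = -60 mm, 80.5 mm above the bench.
- beaker: Small loose glass beaker, 42 mm across, 48 mm high, a bystander. Origin at the centre of its foot.
- vial: Small loose vial with a red cap, 27 mm across, 56 mm high, a bystander. Origin at the centre of its foot.
- tape: Loose roll of tape lying flat, 53 mm across, 18 mm high, a bystander. Origin at the centre of its underside.

How it is judged:
By the outcome, as a careful person would: the job done as asked, in the order asked, and still so for the second after the job is handed in, with the robot touching nothing.
It also fails if it takes over 72 s, if anything falls off the work surface, if the arm or the gripper's body presses on something with over 40 N, if the wrist force passes 120 N, or if a joint passes its speed limit or range.

## Robot

A 6-joint arm with a two-finger parallel gripper is mounted at the origin on a cart in front of the work surface, level with it; the furniture and walls round the work are solid. World frame = base frame: x ahead of the robot, y to its left, z up, the work surface at z = 0. Lengths are in m, angles in rad, forces in N, time in s.
With the tool pointing down it reaches from about 0.275 to 1 m from the base axis. Payload 8.4 kg.
Tool frame: the origin (TCP) lies on the centre line of the jaws, within the pads' length; the fingertips stand 19 mm ahead of it and the grasp point (between the pads) is the TCP; z points along the fingers, y is the line along which they close (so a half turn about z gives the same grasp; the last joint's range is limited). The gripper opens to 85 mm and grips with 20 to 120 N. Pads are 22 mm wide; open, the fingers measure 114 mm over their backs; the gripper's body (76 mm by 85 mm) begins 54 mm behind the grasp point. The pads swing forward as they close: fully open they stand 13 mm farther back than shut.
Start: joints at [1.21, 0.353, 1.633, -0, 1.155, -0.002], TCP at [0.219, 0.585, 0.25] pointing down, gripper open.
Joint ranges: [-2.63, 2.63], [-0.92, 2.1], [0.06, 2.66], [-1.3, 4.44], [0, 2.69], [-3.02, 3.02]. Speed limits (rad/s): [2.22, 2.22, 2.79, 3.14, 3.14, 3.14].

## Interface

Orientations are given as a rotation vector (axis times angle).
In Python, from rig import robot gives the robot as it stands.
- The arm moves only by the shell command python3 -m jog 'ROWS' [FORCE]. ROWS is JSON, a list of rows, each a list of 7 numbers: the turn, a rotation vector about the tool's x, y, z as a fraction of full scale, then the shift along the tool's x, y, z as a fraction of full scale, then the opening, from -1 (shut) to 1 (fully open), so that 0 is half open. A call has 1 to 8 rows; each row shifts and turns the commanded pose from where the row before left it, along the tool's axes as they then stand; what a row does not reach is not made up. Full scale, the value 1, is 0.025 m for a shift and 0.08 rad for a turn. A row lasts 1/8 s, in which the tool goes at most 62.5 mm and 10.7 degrees, less where a joint would pass 70% of its speed; a pose out of reach is approached as far as the arm can. A call with a number of a shift or a turn outside -1 to 1 is refused whole. A call with a gripper value outside its range is refused whole. The fingers move at their own pace and stop on an object; FORCE is the grip in N (left out, the last holds). Time passes only in rows, so rows that do not move let the fingers close. It gives the time, the measured TCP pose, the force, the opening and the grip force at its end, in the units of the state.
- robot.state(): the state, without advancing time (a new reading comes with each control period).
- robot.snapshot(name): name is "side" or "top"; returns the picture (384x512x3 uint8, red, green, blue); there is no depth.
- robot.calibration(name): a dict with "camera_matrix" (3x3 intrinsics, pixels), "position" and "attitude" of the camera in the world. Camera axes: x right, y up, looking along -z (the intrinsics and any distortion apply to the point x, -y, -z); pixel columns grow to the right and rows downward; lengths in m; the calibration is good to about 2 mm. A picture is of the moment at which its call begins. calibration takes no time and is no camera call.
- robot.hand_in(): hands the job in; it is judged then, once.
The state is a dict: "time_s": time; "joint_pos": joint angles; "dq": joint speeds; "tau": joint torques, N m; "position": TCP position; "tcp_rot": TCP orientation; "wrist_force": force on the tool from outside, world axes, zero at the start; "ft_torque": the same for the moment, N m; "finger_gap": opening from 0.0 (shut) to 1.0 (fully open); "grasp_force": force on a finger pad.
Only numpy, scipy, OpenCV 4.12 (cv2) and the standard library are available. Lean on these libraries where they do the work, as an engineer would, in place of code of your own. Each camera call takes 0.05 s, during which the arm holds its last target. There are 200 camera calls.

## Working session

There is one attempt and no reset: what is moved stays moved. The work goes in short steps, Python scripts to look and compute and a shell command to move; the robot and the scene stay as the last step left them, time stands still between calls to the robot, and variables do not carry over. Pictures are saved under pics/ and viewed, at most 10 in all, crops included, and the job is handed in when it is done.

```bash
ls; mkdir -p pics
python3 - <<'E'
from rig import robot
import cv2
for n in("side","top"):
    im=robot.snapshot(n); cv2.imwrite(f"pics/{n}0.png",cv2.cvtColor(im,cv2.COLOR_RGB2BGR)); print(robot.calibration(n))
print(robot.state())
E
```

```text
pics
{'camera_matrix': array([[357.20731957,   0.        , 254.97039859],
       [  0.        , 357.20731957, 191.71243936],
       [  0.        ,   0.        ,   1.        ]]), 'position': array([0.37915811, 0.83536752, 0.61658388]), 'attitude': array([ 0.21434443, -1.26801341, -2.58178907])}
{'camera_matrix': array([[496.50309416,   0.        , 265.09519586],
       [  0.        , 496.50309416, 199.75751718],
       [  0.        ,   0.        ,   1.        ]]), 'position': array([0.39308226, 0.21167189, 1.42883173]), 'attitude': array([ 0.0944205 , -0.12452244, -1.56306798])}
{'time_s': 0.1, 'joint_pos': array([ 1.20959898e+00,  3.53600076e-01,  1.63402895e+00, -2.38658755e-05,
        1.15518953e+00, -2.37494723e-03]), 'dq': array([-0.00044421, -0.00071161, -0.00285078,  0.00012677,  0.00039079,
        0.00078926]), 'tau': array([ 1.40549564e-03, -6.06355548e+01, -3.42819214e+01, -8.99214774e-05,
        3.98934368e-03,  1.49771438e-05]), 'position': array([0.21933883, 0.58483859, 0.24963669]), 'tcp_rot': array([-5.60567280e-01, -3.09097194e+00,  1.89999606e-03]), 'wrist_force': array([ 0.17704343, -0.81460005,  1.4839594 ]), 'ft_torque': array([-0.05442604, -0.01790155,  0.06679844]), 'grasp_force': 0.0, 'finger_gap': 1.0032157342949453}
```

View pics/top0.png

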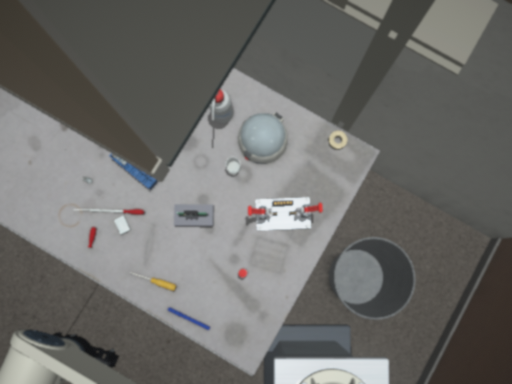

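View pics/side0.png

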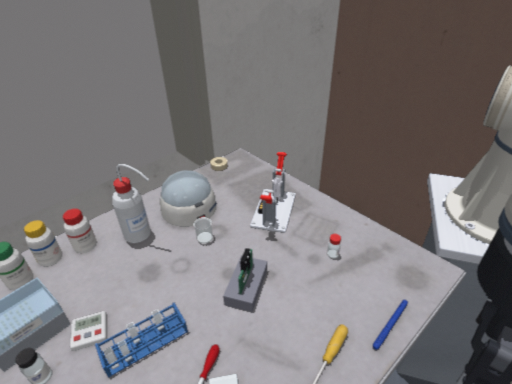

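The top view shows the stand near (194,215) and the cage near (283,213). The beaker is at (233,168), the vial at (242,273) and the tape at (338,140). I'll enlarge the stand and cage next.

```bash
cat > h.py <<'E'
import numpy as np, cv2
from rig import robot
from scipy.spatial.transform import Rotation as R
def cam(n):
    c=robot.calibration(n); return np.array(c["camera_matrix"]),np.array(c["position"]),R.from_rotvec(c["attitude"]).as_matrix()
def ray(n,u,v):
    K,p,A=cam(n); d=np.linalg.inv(K)@[u,v,1]; return p,A@(d*[1,-1,-1])
def at_z(n,u,v,z):
    p,d=ray(n,u,v); return p+d*(z-p[2])/d[2]
def proj(n,X):
    K,p,A=cam(n); q=((np.atleast_2d(X)-p)@A)*[1,-1,-1]; q=q@K.T; return q[:,:2]/q[:,2:]
def crop(n,name,u0,v0,w,h,s,im=None):
    im=robot.snapshot(n) if im is None else im
    c=cv2.resize(im[v0:v0+h,u0:u0+w],None,fx=s,fy=s,interpolation=cv2.INTER_CUBIC)
    return cv2.cvtColor(c,cv2.COLOR_RGB2BGR)
E
python3 - <<'E'
from h import *
t=cv2.cvtColor(cv2.imread("pics/top0.png"),4); s=cv2.cvtColor(cv2.imread("pics/side0.png"),4)
def grid(c,u0,v0,s,st):
    for u in range(-(-u0//st)*st,u0+c.shape[1]//s,st): cv2.putText(c,str(u),((u-u0)*s,8),0,.3,(0,0,255),1); cv2.line(c,((u-u0)*s,9),((u-u0)*s,14),(0,0,255))
    for v in range(-(-v0//st)*st,v0+c.shape[0]//s,st): cv2.putText(c,str(v),(0,(v-v0)*s+3),0,.3,(0,0,255),1); cv2.line(c,(22,(v-v0)*s),(28,(v-v0)*s),(0,0,255))
    return c
a=grid(crop("top","",165,190,160,48,5,t),165,190,5,10)
b=grid(crop("side","",215,145,95,170,5,s)[:,:],215,145,5,10)
cv2.imwrite("pics/tc.png",a)
cv2.imwrite("pics/sc1.png",grid(crop("side","",240,145,65,100,6,s),240,145,6,10))
cv2.imwrite("pics/sc2.png",grid(crop("side","",215,240,65,75,6,s),215,240,6,10))
m=[cv2.copyMakeBorder(cv2.imread(f"pics/sc{i}.png"),0,600-cv2.imread(f"pics/sc{i}.png").shape[0],0,8,0) for i in(1,2)]
cv2.imwrite("pics/sc.png",np.hstack(m)[:, :800])
print(at_z("top",194,215,.03),at_z("top",285,213,.008),at_z("side",245,282,.03),at_z("side",274,211,.008))
E
```

```text
[0.54483122 0.38590004 0.03      ] [0.55449643 0.12722209 0.008     ] [0.54455099 0.40122761 0.03      ] [0.54969675 0.1463985  0.008     ]
```

View pics/tc.png

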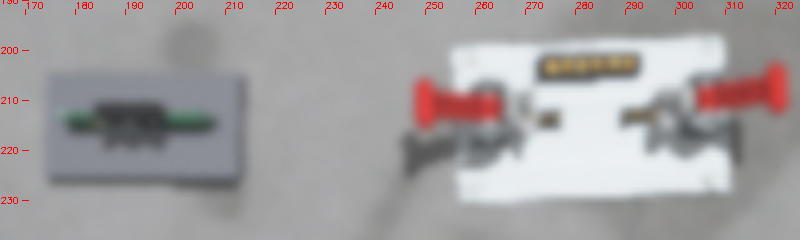

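View pics/sc.png

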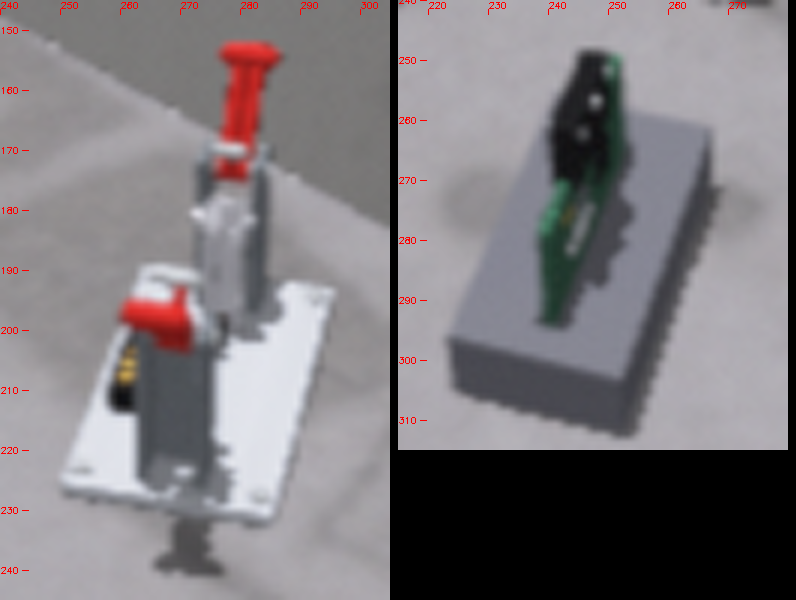

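The crops give corner pixels for the stand's top face, the cage plate and the board. I'll fit planar poses to them across both cameras.

```bash
cat > fit.py <<'E'
from h import *
from scipy.optimize import least_squares
def box(L,W,z): return {k:np.array([sx*L/2,sy*W/2,z]) for k,(sx,sy) in dict(TL=(1,1),TR=(1,-1),BL=(-1,1),BR=(-1,-1)).items()}
def fit(obs,x0):
    def res(p,full=False):
        c,s=np.cos(p[2]),np.sin(p[2]); M=np.array([[c,-s,0],[s,c,0],[0,0,1]])
        r=[proj(n,M@X+[p[0],p[1],0])[0]-uv for n,X,uv in obs]
        return np.ravel(r)
    o=least_squares(res,x0); return o.x,res(o.x).reshape(-1,2)
if __name__=="__main__":
    S=box(.06,.11,.03); B=box(.06,.11,0); C=box(.09,.156,.008)
    st=[("top",S["TL"],(174.5,205)),("top",S["TR"],(212.5,205)),("top",S["BL"],(174.5,225.5)),("top",S["BR"],(212.5,225.5))]
    ss=[("side",S["BL"],(252.7-0,303.5)),("side",S["TL"],(223.2,296.3)),("side",S["BR"],(267.3,261.3)),("side",B["TL"],(224.5,305)),("side",B["BL"],(253.7,312.8))]
    ct=[("top",C["TL"],(255.5,199.3)),("top",C["TR"],(309.5,197.5)),("top",C["BR"],(311,228)),("top",C["BL"],(257,230.3))]
    cs=[("side",C["TL"],(250.3,225.8)),("side",C["BL"],(285,230.8)),("side",C["BR"],(295.5,193.3)),("side",C["TR"],(263.7,189.3))]
    np.set_printoptions(precision=4,suppress=True)
    for nm,a,b in(("stand",st,ss),("cage",ct,cs)):
        for o in(a,b,a+b):
            x,r=fit(o,[.55,.25,0]); print(nm,x,"rms",np.sqrt((r**2).mean()));
        print(r)
    # tab in top view, and lever bars
    print("tab top edge z.099",at_z("top",165+132/5,190+110/5,.099), "bars z.119",at_z("top",165+425/5,190+104/5,.119),at_z("top",165+778/5,190+88/5,.119))
E
python3 fit.py
```

```text
stand [0.5442 0.3872 0.0096] rms 0.446794844941496
stand [0.5448 0.3905 0.0096] rms 0.26851130300619824
stand [0.5447 0.3894 0.0068] rms 0.5716969637715584
[[-1.0261 -0.4695]
 [-0.1029 -0.4979]
 [-1.5028  0.1691]
 [-0.347   0.1077]
 [ 0.2614 -0.5568]
 [ 0.4512 -0.5069]
 [ 0.4709 -0.461 ]
 [ 0.2318 -0.0194]
 [-0.3971 -0.6689]]
cage [0.5524 0.1322 0.0446] rms 0.15099942193323257
cage [0.5526 0.1369 0.0523] rms 0.3585178498177883
cage [0.5527 0.1338 0.0482] rms 0.5650024791192144
[[-0.5024 -0.0329]
 [-0.6994 -0.4669]
 [-0.4199  0.0095]
 [-0.6878  0.0495]
 [-0.2699 -0.9554]
 [ 0.5967 -0.2838]
 [ 0.1921 -0.7947]
 [ 0.442  -1.0996]]
tab top edge z.099 [0.5454 0.3845 0.099 ] bars z.119 [0.5472 0.2268 0.119 ] [0.5569 0.0388 0.119 ]
```

Both cameras agree on x to within 1 mm and on the stand-to-cage offset. I'll turn the tool first so that its y axis lies along world x.

```bash
python3 -m jog '[[0,0,1,0,0,0,0.2],[0,0,1,0,0,0,0.2],[0,0,1,0,0,0,0.2],[0,0,1,0,0,0,0.2],[0,0,1,0,0,0,0.2],[0,0,1,0,0,0,0.2],[0,0,1,0,0,0,0.2],[0,0,1,0,0,0,0.2]]' 40; python3 -m jog '[[0,0,1,0,0,0,0.2],[0,0,1,0,0,0,0.2],[0,0,1,0,0,0,0.2],[0,0,1,0,0,0,0.2],[0,0,1,0,0,0,0.2],[0,0,1,0,0,0,0.2],[0,0,1,0,0,0,0.2]]'
cat > go.py <<'E'
import sys
from h import *
# target x y z yaw(tool y axis angle from world x) -> rows in tool axes
x,y,z,w=map(float,sys.argv[1:5]); s=robot.state(); np.set_printoptions(precision=3,suppress=True)
M=R.from_rotvec(s["tcp_rot"]).as_matrix(); T=np.array([[-np.sin(w),np.cos(w),0],[np.cos(w),np.sin(w),0],[0,0,-1]]).T
print("t",s["time_s"],"pos",s["position"],"F",s["wrist_force"],"gap",s["finger_gap"],"grip",s["grasp_force"],"q",s["joint_pos"])
print("turn/0.08:",R.from_matrix(M.T@T).as_rotvec()/.08,"then shift/0.025:",T.T@(np.array([x,y,z])-s["position"])/.025)
E
python3 go.py .5445 .388 .25 .008; python3 -c "
from h import *
for z in(.3,.6,.8,1): print(z,at_z('top',157,170,z),at_z('top',230,70,z))"
```

```text
time_s: 1.1
position: [0.2194, 0.5849, 0.2498]
tcp_rot: [1.508, 2.756, -0.001]
wrist_force: [0.1, -0.1, 0.3]
finger_gap: 0.602
grasp_force: 0.0
time_s: 1.98
position: [0.2194, 0.5849, 0.2498]
tcp_rot: [2.211, 2.232, -0.001]
wrist_force: [-1.1, 0.8, -0.4]
finger_gap: 0.601
grasp_force: 0.0
t 1.975 pos [0.219 0.585 0.25 ] F [-1.066  0.812 -0.353] gap 0.6011813157878678 grip 0.0 q [ 1.21   0.353  1.634 -0.     1.155  1.2  ]
turn/0.08: [-0.004  0.011  0.017] then shift/0.025: [-7.981 12.941 -0.007]
0.3 [0.61937558 0.43980464 0.3       ] [0.86301839 0.27492584 0.3       ]
0.6 [0.55923553 0.37917574 0.6       ] [0.73812746 0.25811538 0.6       ]
0.8 [0.51914217 0.33875648 0.8       ] [0.65486685 0.2469084  0.8       ]
1 [0.4790488  0.29833721 1.        ] [0.57160623 0.23570142 1.        ]
```

```bash
python3 -m jog '[[0,0,0,-0.614,0.995,0,0.2],[0,0,0,-0.614,0.995,0,0.2],[0,0,0,-0.614,0.995,0,0.2],[0,0,0,-0.614,0.995,0,0.2],[0,0,0,-0.614,0.995,0,0.2],[0,0,0,-0.614,0.995,0,0.2],[0,0,0,-0.614,0.995,0,0.2],[0,0,0,-0.614,0.995,0,0.2]]'; python3 -m jog '[[0,0,0,-0.614,0.995,0,0.2],[0,0,0,-0.614,0.995,0,0.2],[0,0,0,-0.614,0.995,0,0.2],[0,0,0,-0.614,0.995,0,0.2],[0,0,0,-0.614,0.995,0,0.2],[0,0,0,0,0,1,0.2],[0,0,0,0,0,1,0.2],[0,0,0,0,0,0,0.2]]'
python3 go.py .5445 .388 .089 .008
python3 - <<'E'
from h import *
a=crop("top","",160,180,80,60,5); b=crop("side","",200,190,100,120,5)
a=cv2.copyMakeBorder(a,0,300,0,0,0); cv2.imwrite("pics/g1.png",np.hstack([a[:, :400],b[:, :400]]))
s=robot.state()["position"]
print(proj("top",s),proj("side",s),proj("top",s+[0,0,-.019]),proj("side",s+[0,0,-.019]))
E
```

```text
time_s: 2.98
position: [0.4206, 0.4641, 0.2499]
tcp_rot: [2.208, 2.235, -0.001]
wrist_force: [-0.8, 0.4, 0.1]
finger_gap: 0.6
grasp_force: 0.0
time_s: 3.98
position: [0.544, 0.3885, 0.1979]
tcp_rot: [-2.208, -2.234, 0.007]
wrist_force: [0.1, -0.2, -0.4]
finger_gap: 0.601
grasp_force: 0.0
t 3.975 pos [0.544 0.389 0.198] F [ 0.146 -0.171 -0.442] gap 0.6006456602457145 grip 0.0 q [ 0.618  0.471  1.577 -0.     1.099  0.606]
turn/0.08: [-0.048  0.033  0.048] then shift/0.025: [-0.022  0.02   4.357]
[[184.08987032 207.36282213]] [[243.18831567 215.00629834]] [[185.15982211 208.29529095]] [[243.60164852 222.97225746]]
```

View pics/g1.png

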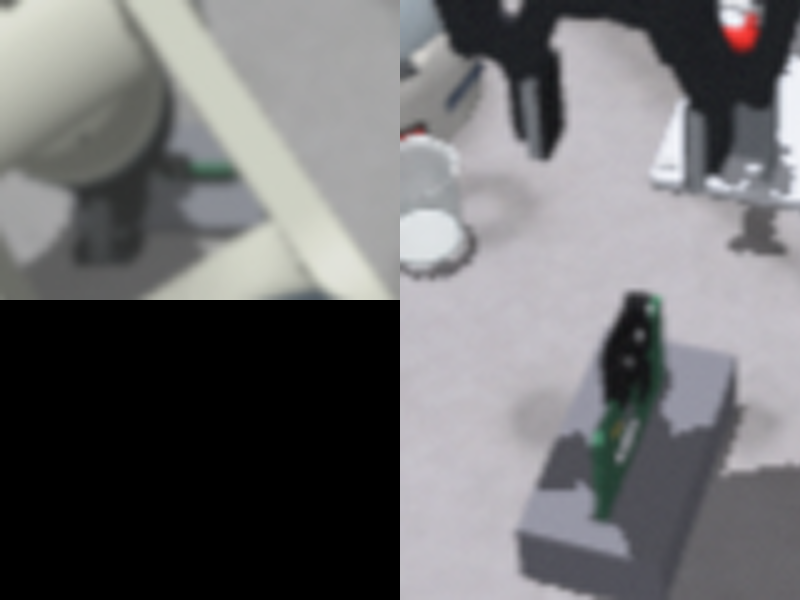

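The fingers straddle the tab, with their midpoint at about u=245 and the tab also centred. I'll descend and close.

```bash
python3 -m jog '[[0,0,0,0,0,0.9,0.2],[0,0,0,0,0,0.9,0.2],[0,0,0,0,0,0.9,0.2],[0,0,0,0,0,0.9,0.2],[0,0,0,0,0,0.75,0.2],[0,0,0,0,0,0,0.2]]'; python3 -m jog '[[0,0,0,0,0,0,-0.5],[0,0,0,0,0,0,-0.5],[0,0,0,0,0,0,-0.7],[0,0,0,0,0,0,-0.7]]' 30; python3 -m jog '[[0,0,0,0,0,0,-1],[0,0,0,0,0,0,-1],[0,0,0,0,0,0,-1]]' 30;  python3 go.py .5445 .388 .089 .008
```

```text
time_s: 4.82
position: [0.5448, 0.3893, 0.0908]
tcp_rot: [-2.208, -2.235, 0.003]
wrist_force: [-0.7, 0.1, 0.6]
finger_gap: 0.602
grasp_force: 0.0
time_s: 5.32
position: [0.5454, 0.3896, 0.0919]
tcp_rot: [2.208, 2.235, 0.001]
wrist_force: [0.1, -0.2, 0.4]
finger_gap: 0.154
grasp_force: 0.0
time_s: 5.7
position: [0.5457, 0.3897, 0.0919]
tcp_rot: [2.208, 2.234, 0.002]
wrist_force: [2.5, 0.5, 2.7]
finger_gap: 0.112
grasp_force: 29.9
t 5.7 pos [0.546 0.39  0.092] F [2.462 0.508 2.744] gap 0.11170335980968131 grip 29.915452301502228 q [ 0.618  0.591  1.642 -0.     0.907  0.606]
turn/0.08: [ 0.012 -0.005  0.05 ] then shift/0.025: [-0.066 -0.049  0.116]
```

```bash
python3 -m jog '[[0,0,0,0,0,-0.4,-1],[0,0,0,0,0,-0.8,-1],[0,0,0,0,0,-1,-1],[0,0,0,0,0,-1,-1],[0,0,0,0,0,-1,-1],[0,0,0,0,0,-1,-1],[0,0,0,0,0,-0.4,-1],[0,0,0,0,0,0,-1]]' 40; python3 go.py .5537 .1352 .232 .046
```

```text
time_s: 6.7
position: [0.545, 0.3896, 0.2319]
tcp_rot: [-2.208, -2.235, -0.0]
wrist_force: [0.0, 0.3, -3.1]
finger_gap: 0.108
grasp_force: 40.5
t 6.7 pos [0.545 0.39  0.232] F [ 0.003  0.336 -3.077] gap 0.108030855192672 grip 40.54401397705078 q [0.618 0.438 1.547 0.    1.156 0.606]
turn/0.08: [ 0.001 -0.004 -0.424] then shift/0.025: [-10.181  -0.12   -0.003]
```

```bash
python3 -m jog '[[0,0,-0.42,0,0,0,-1],[0,0,0,-0.5,0,0,-1],[0,0,0,-1,0,0,-1],[0,0,0,-1,0,0,-1],[0,0,0,-1,0,0,-1],[0,0,0,-1,0,0,-1],[0,0,0,-1,0,0,-1],[0,0,0,-1,0,0,-1]]'; python3 -m jog '[[0,0,0,-1,0,0,-1],[0,0,0,-1,0,0,-1],[0,0,0,-1,0,0,-1],[0,0,0,-0.68,-0.12,0,-1],[0,0,0,0,0,0,-1],[0,0,0,0,0,0,-1]]'; python3 go.py .5537 .1352 .232 .046;python3 - <<'E'
from h import *
b=crop("side","",215,80,110,160,5)[:600]; cv2.imwrite("pics/g2.png",b[:, :550])
s=robot.state(); p=s["position"]; M=R.from_rotvec(s["tcp_rot"]).as_matrix()
for dy in(-.04,.04): print(dy,(proj("side",p+M@[dy,0,.0799])-[215,80])*5,(proj("side",p+M@[dy,0,.0179])-[215,80])*5)
# expected cage slot marks for both fits: mouth ends z .071 and plate
for x,y,w in((.5524,.1322,.046),(.5526,.1369,.046)):
    c=np.array([[-np.sin(w),np.cos(w)]]); 
    print([((proj("side",np.r_[[x,y]+k*c[0],z])-[215,80])*5).round() for k in(-.05,.05) for z in(.071,)])
E
```

```text
time_s: 7.7
position: [0.5527, 0.2253, 0.2317]
tcp_rot: [2.171, 2.271, 0.0]
wrist_force: [-0.7, -0.3, -1.1]
finger_gap: 0.11
grasp_force: 40.4
time_s: 8.45
position: [0.5539, 0.1354, 0.2317]
tcp_rot: [-2.17, -2.271, -0.001]
wrist_force: [0.1, 0.5, -1.4]
finger_gap: 0.112
grasp_force: 40.5
t 8.45 pos [0.554 0.135 0.232] F [ 0.08   0.54  -1.406] gap 0.11206721438193086 grip 40.489161014556885 q [0.237 0.287 1.772 0.    1.082 0.191]
turn/0.08: [ 0.004 -0.005 -0.009] then shift/0.025: [-0.008 -0.007 -0.014]
-0.04 [[312.86662296 368.07703851]] [[315.4601583  255.86345832]]
0.04 [[278.25094249 456.9186588 ]] [[279.38343115 340.22327675]]
[array([[318., 486.]]), array([[277., 602.]])]
[array([[315., 491.]]), array([[274., 608.]])]
```

View pics/g2.png

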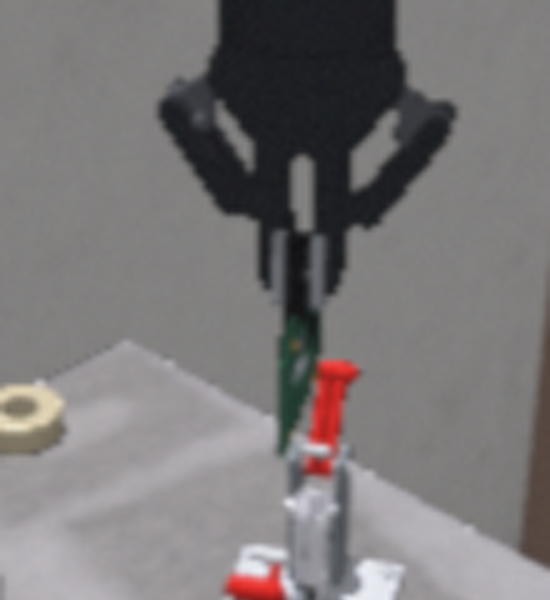

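The board's lower corner is at (282,452) in the crop, within 1 px of the prediction and in line with the slot. I'll lower it to just above the mouths, then continue gently.

```bash
python3 -m jog '[[0,0,0,0,0,0.8,-1],[0,0,0,0,0,0.8,-1],[0,0,0,0,0,0.8,-1],[0,0,0,0,0,0.6,-1],[0,0,0,0,0,0,-1]]'; python3 -m jog '[[0,0,0,0,0,0.2,-1],[0,0,0,0,0,0.2,-1]]'; python3 -m jog '[[0,0,0,0,0,0.2,-1],[0,0,0,0,0,0,-1]]';python3 -m jog '[[0,0,0,0,0,0.2,-1],[0,0,0,0,0,0,-1]]'; python3 go.py .5537 .1352 .102 .046
```

```text
time_s: 9.12
position: [0.5531, 0.1354, 0.1555]
tcp_rot: [-2.169, -2.271, 0.003]
wrist_force: [-0.5, 0.0, -0.8]
finger_gap: 0.109
grasp_force: 40.4
time_s: 9.38
position: [0.5543, 0.1353, 0.1469]
tcp_rot: [2.17, 2.271, 0.002]
wrist_force: [-0.6, 0.3, -0.9]
finger_gap: 0.109
grasp_force: 40.5
time_s: 9.62
position: [0.5536, 0.1351, 0.1412]
tcp_rot: [-2.17, -2.271, 0.001]
wrist_force: [-0.4, 0.5, -1.3]
finger_gap: 0.11
grasp_force: 40.5
time_s: 9.88
position: [0.5536, 0.1351, 0.1362]
tcp_rot: [-2.17, -2.271, 0.001]
wrist_force: [-0.0, -0.7, -2.1]
finger_gap: 0.106
grasp_force: 40.5
t 9.875 pos [0.554 0.135 0.136] F [-0.001 -0.691 -2.147] gap 0.10563682578675913 grip 40.48686325550079 q [0.237 0.403 1.849 0.    0.89  0.191]
turn/0.08: [-0.007  0.001 -0.006] then shift/0.025: [0.003 0.004 1.367]
```

```bash
python3 -m jog '[[0,0,0,0,0,0.3,-1],[0,0,0,0,0,0.2,-1]]'; python3 -m jog '[[0,0,0,0,0,0.3,-1],[0,0,0,0,0,0.2,-1]]'; python3 -m jog '[[0,0,0,0,0,0.2,-1],[0,0,0,0,0,0,-1]]';python3 -m jog '[[0,0,0,0,0,0.16,-1],[0,0,0,0,0,0,-1]]'; python3 go.py .5537 .1352 .102 .046
```

```text
time_s: 10.12
position: [0.5536, 0.1351, 0.1235]
tcp_rot: [-2.17, -2.271, 0.0]
wrist_force: [-1.1, -0.1, -1.4]
finger_gap: 0.106
grasp_force: 40.5
time_s: 10.38
position: [0.5536, 0.1351, 0.1108]
tcp_rot: [-2.17, -2.271, 0.001]
wrist_force: [0.3, 0.0, -2.0]
finger_gap: 0.108
grasp_force: 40.5
time_s: 10.62
position: [0.5536, 0.1351, 0.1061]
tcp_rot: [-2.17, -2.271, 0.001]
wrist_force: [0.1, -0.1, -2.1]
finger_gap: 0.107
grasp_force: 40.5
time_s: 10.88
position: [0.5537, 0.1351, 0.1023]
tcp_rot: [-2.17, -2.271, 0.0]
wrist_force: [-0.4, 0.2, -1.4]
finger_gap: 0.109
grasp_force: 40.4
t 10.875 pos [0.554 0.135 0.102] F [-0.412  0.232 -1.4  ] gap 0.10870284530840674 grip 40.44096529483795 q [ 0.237  0.451  1.868 -0.     0.823  0.191]
turn/0.08: [-0.004  0.001 -0.005] then shift/0.025: [0.002 0.    0.014]
```

```bash
python3 -m jog '[[0,0,0,0,0,0.04,-1],[0,0,0,0,0,0,-1],[0,0,0,0,0,0,-1]]'; python3 -m jog '[[0,0,0,0,0,0.04,-1],[0,0,0,0,0,0,-1],[0,0,0,0,0,0,-1]]'
```

```text
time_s: 11.25
position: [0.554, 0.1352, 0.1018]
tcp_rot: [2.17, 2.271, 0.0]
wrist_force: [-0.2, -0.1, 1.1]
finger_gap: 0.112
grasp_force: 40.8
time_s: 11.62
position: [0.5539, 0.1352, 0.1006]
tcp_rot: [2.17, 2.271, 0.0]
wrist_force: [-0.8, 0.2, 1.3]
finger_gap: 0.106
grasp_force: 40.9
```

The springs are taking the board's weight, since Fz went from -2 to +1.2. I'll release it and rise.

```bash
python3 -m jog '[[0,0,0,0,0,0,-0.5],[0,0,0,0,0,0,-0.2],[0,0,0,0,0,0,-0.2],[0,0,0,0,0,-0.5,-0.2],[0,0,0,0,0,-1,-0.2],[0,0,0,0,0,-1,-0.2],[0,0,0,0,0,-1,-0.2],[0,0,0,0,0,-0.5,-0.2]]';  python3 - <<'E'
from h import *
a=crop("top","",240,185,90,60,4); b=crop("side","",235,140,80,115,5)
a=cv2.copyMakeBorder(a,0,335,0,0,0); cv2.imwrite("pics/g3.png",np.hstack([a,b]))
s=robot.state();print(s["wrist_force"],s["position"])
w=.046
for nm,x,y in(("top",.5524,.1322),("side",.5526,.1369)):
  for sg in(1,-1):
    for th in(.9,1.0):
      k=sg*(.06+.05*np.sin(th-.2)); z=.0805+.05*np.cos(th-.2)
      P=np.array([x-k*np.sin(w),y+k*np.cos(w),z]); o,f=((240,185),4) if nm=="top" else ((235,140),5)
      print(nm,sg,th,P,(proj(nm,P)-o)*f)
E
```

```text
time_s: 12.62
position: [0.5545, 0.1353, 0.2027]
tcp_rot: [2.169, 2.271, 0.003]
wrist_force: [0.1, 0.7, -0.1]
finger_gap: 0.401
grasp_force: 0.0
[ 0.45487297 -0.86056367 -1.10651624] [0.55460702 0.13538842 0.20217223]
top 1 0.9 [0.5481598  0.22431334 0.11874211] [[ 43.7747213  101.87099337]]
top 1 1.0 [0.54799164 0.22796639 0.11533534] [[ 38.32681869 102.6921979 ]]
top -1 0.9 [0.5566402  0.04008666 0.11874211] [[320.49545735  90.83523246]]
top -1 1.0 [0.55680836 0.03643361 0.11533534] [[325.29014014  91.2457622 ]]
side 1 0.9 [0.5483598  0.22901334 0.11874211] [[154.88647551 283.568596  ]]
side 1 1.0 [0.54819164 0.23266639 0.11533534] [[153.06160277 294.45143391]]
side -1 0.9 [0.5568402  0.04478666 0.11874211] [[233.14832433  72.47538811]]
side -1 1.0 [0.55700836 0.04113361 0.11533534] [[234.29141155  74.43013666]]
```

View pics/g3.png

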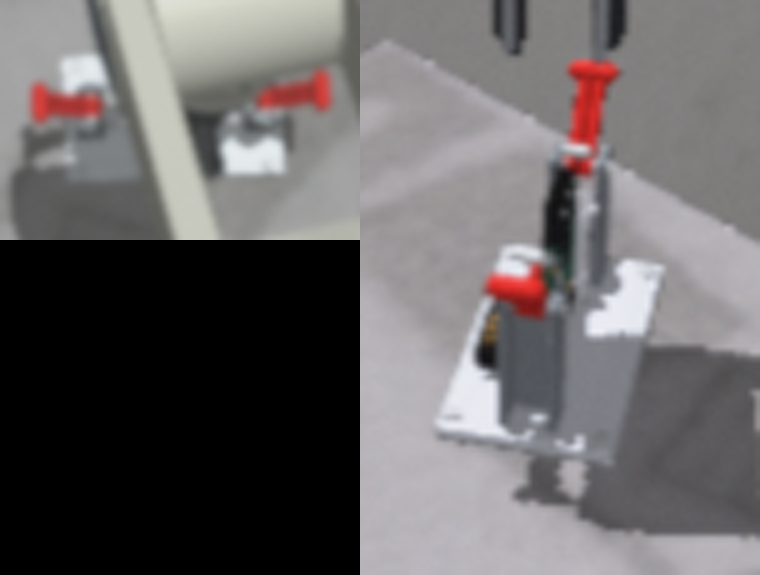

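Left bar is at about (153,286) in the side crop and the right one at (233,73). That puts the left lever near 0.95–1.0 rad and the right near 0.9, with tips at about y = 0.2285 and 0.0425. I'll shut the fingers and go outside the left bar.

```bash
python3 -m jog '[[0,0,0,0.8,0,0,-1],[0,0,0,1,0,0,-1],[0,0,0,1,0,0,-1],[0,0,0,1,0,0,-1],[0,0,0,1,0,0,-1],[0,0,0,0,0,0.8,-1],[0,0,0,0,0,1,-1],[0,0,0,0,0,1,-1]]' 20; python3 -m jog '[[0,0,0,0,0,0,-1],[0,0,0,0,0,0,-1]]'; python3 go.py .5475 .254 .131 .046
```

```text
time_s: 13.72
position: [0.5474, 0.256, 0.1286]
tcp_rot: [-2.169, -2.272, 0.002]
wrist_force: [0.5, 0.3, 0.4]
finger_gap: 0.001
grasp_force: 0.0
time_s: 13.98
position: [0.5483, 0.2556, 0.1307]
tcp_rot: [-2.17, -2.272, 0.0]
wrist_force: [-0.1, 0.4, 0.3]
finger_gap: -0.004
grasp_force: 0.0
t 13.975 pos [0.548 0.256 0.131] F [-0.119  0.412  0.28 ] gap -0.004132675451612858 grip 0.0 q [0.434 0.457 1.774 0.    0.911 0.388]
turn/0.08: [-0.003  0.    -0.002] then shift/0.025: [-0.063 -0.037 -0.012]
```

```bash
for i in 1; do python3 -m jog '[[0,0,0,-0.16,0,0,-1],[0,0,0,-0.16,0,0,-1]]'; python3 -m jog '[[0,0,0,-0.12,0,-0.05,-1],[0,0,0,0,0,0,-1]]'; python3 -m jog '[[0,0,0,-0.12,0,-0.08,-1],[0,0,0,0,0,0,-1]]';  python3 -m jog '[[0,0,0,-0.12,0,-0.08,-1],[0,0,0,0,0,0,-1]]'; done | grep -E "pos|force:"
```

```text
position: [0.5491, 0.247, 0.1314]
wrist_force: [-1.0, 0.1, 0.2]
grasp_force: 0.0
position: [0.5494, 0.2449, 0.133]
wrist_force: [-0.8, 4.8, 4.2]
grasp_force: 2.7
position: [0.5497, 0.2423, 0.1353]
wrist_force: [-1.1, 6.2, 4.7]
grasp_force: 3.3
position: [0.55, 0.2392, 0.1374]
wrist_force: [-1.4, 6.1, 4.0]
grasp_force: 3.1
```

The upward reaction suggests the fingertip edge rides above the bar's centre. I'll back off, lower 9 mm and push again.

```bash
for i in 1; do python3 -m jog '[[0,0,0,0.24,0,0,-1],[0,0,0,0,0,0.36,-1],[0,0,0,-0.2,0,0,-1],[0,0,0,0,0,0,-1]]'; python3 -m jog '[[0,0,0,-0.16,0,-0.06,-1],[0,0,0,0,0,0,-1]]'; python3 -m jog '[[0,0,0,-0.12,0,-0.06,-1],[0,0,0,0,0,0,-1]]';  python3 -m jog '[[0,0,0,-0.12,0,-0.06,-1],[0,0,0,0,0,0,-1]]'; done | grep -E "pos|force:"
```

```text
position: [0.5488, 0.2385, 0.1264]
wrist_force: [-0.2, 0.2, 0.4]
grasp_force: 0.0
position: [0.5493, 0.2349, 0.1286]
wrist_force: [-1.9, 3.1, 1.5]
grasp_force: 0.9
position: [0.5496, 0.232, 0.1301]
wrist_force: [-0.5, 2.4, 1.4]
grasp_force: 1.2
position: [0.5498, 0.2289, 0.1315]
wrist_force: [0.3, 2.5, 1.2]
grasp_force: 1.1
```

```bash
for i in 1; do python3 -m jog '[[0,0,0,-0.12,0,-0.04,-1],[0,0,0,0,0,0,-1]]'; python3 -m jog '[[0,0,0,-0.12,0,-0.03,-1],[0,0,0,0,0,0,-1]]';  python3 -m jog '[[0,0,0,-0.12,0,-0.03,-1],[0,0,0,0,0,0,-1]]';  python3 -m jog '[[0,0,0,-0.08,0,-0.02,-1],[0,0,0,0,0,0,-1]]'; done | grep -E "time|pos|force:"
```

```text
time_s: 16.48
position: [0.5498, 0.2258, 0.1324]
wrist_force: [0.6, 2.0, 1.3]
grasp_force: 0.9
time_s: 16.73
position: [0.5498, 0.2228, 0.133]
wrist_force: [0.3, 1.1, 0.8]
grasp_force: 0.7
time_s: 16.98
position: [0.5499, 0.2197, 0.1338]
wrist_force: [-0.0, 0.6, 0.9]
grasp_force: 0.5
time_s: 17.23
position: [0.5499, 0.2179, 0.1342]
wrist_force: [-0.8, 1.4, 1.4]
grasp_force: 0.5
```

Left lever is near 0.33, about where it meets the board. I'll go over to the right lever.

```bash
python3 -m jog '[[0,0,0,0.4,0,0,-1],[0,0,0,0,0,-0.8,-1],[0,0,0,0,0,-0.8,-1],[0,0,0,-1,0,0,-1],[0,0,0,-1,0,0,-1],[0,0,0,-1,0,0,-1],[0,0,0,-1,0,0,-1],[0,0,0,-1,0,0,-1]]' |grep force:; python3 -m jog '[[0,0,0,-1,0,0,-1],[0,0,0,-1,0,0,-1],[0,0,0,-1,0,0,-1],[0,0,0,-0.6,0,0,-1],[0,0,0,0,0,0.7,-1],[0,0,0,0,0,0.8,-1],[0,0,0,0,0,0.4,-1],[0,0,0,0,0,0,-1]]'; python3 go.py .558 .0135 .125 .046
```

```text
wrist_force: [0.7, -0.0, -0.3]
grasp_force: 0.0
time_s: 19.23
position: [0.5586, 0.0139, 0.1256]
tcp_rot: [-2.168, -2.271, 0.002]
wrist_force: [-0.7, -0.2, -0.9]
finger_gap: -0.001
grasp_force: 0.0
t 19.225 pos [0.559 0.014 0.126] F [-0.699 -0.183 -0.865] gap -0.0005165464854471758 grip 0.0 q [ 0.022  0.404  1.878  0.     0.862 -0.024]
turn/0.08: [-0.028 -0.001  0.003] then shift/0.025: [-0.014 -0.026  0.023]
```

```bash
for i in 1; do python3 -m jog '[[0,0,0,0.2,0,0,-1],[0,0,0,0.16,0,0,-1],[0,0,0,0,0,0,-1]]'; python3 -m jog '[[0,0,0,0.16,0,-0.08,-1],[0,0,0,0,0,0,-1]]'; python3 -m jog '[[0,0,0,0.16,0,-0.1,-1],[0,0,0,0,0,0,-1]]';  python3 -m jog '[[0,0,0,0.16,0,-0.08,-1],[0,0,0,0,0,0,-1]]'; done | grep -E "time|pos|force:"
```

```text
time_s: 19.6
position: [0.5592, 0.0227, 0.1273]
wrist_force: [0.8, 0.0, -0.6]
grasp_force: 0.0
time_s: 19.85
position: [0.5589, 0.0263, 0.1292]
wrist_force: [-0.6, -1.1, 1.0]
grasp_force: 0.7
time_s: 20.1
position: [0.5589, 0.0298, 0.1319]
wrist_force: [-0.1, -3.6, 2.6]
grasp_force: 2.4
time_s: 20.35
position: [0.5589, 0.0339, 0.1339]
wrist_force: [0.3, -5.3, 2.9]
grasp_force: 2.3
```

```bash
for i in 1; do python3 -m jog '[[0,0,0,-0.2,0,0,-1],[0,0,0,0,0,0.28,-1],[0,0,0,0.2,0,0,-1],[0,0,0,0,0,0,-1]]'; python3 -m jog '[[0,0,0,0.16,0,-0.08,-1],[0,0,0,0,0,0,-1]]'; python3 -m jog '[[0,0,0,0.16,0,-0.06,-1],[0,0,0,0,0,0,-1]]';  python3 -m jog '[[0,0,0,0.16,0,-0.05,-1],[0,0,0,0,0,0,-1]]';python3 -m jog '[[0,0,0,0.16,0,-0.04,-1],[0,0,0,0,0,0,-1]]'; done | grep -E "time|pos|force:"
```

```text
time_s: 20.85
position: [0.5581, 0.0346, 0.1259]
wrist_force: [-0.4, -0.4, 0.3]
grasp_force: 0.1
time_s: 21.1
position: [0.5583, 0.0387, 0.1285]
wrist_force: [0.7, -0.1, -0.9]
grasp_force: 0.1
time_s: 21.35
position: [0.5583, 0.0425, 0.1301]
wrist_force: [0.6, -0.9, 0.9]
grasp_force: 0.5
time_s: 21.6
position: [0.558, 0.0466, 0.1312]
wrist_force: [-0.3, -0.9, 1.1]
grasp_force: 0.5
time_s: 21.85
position: [0.5577, 0.0507, 0.1321]
wrist_force: [-0.1, -0.6, -0.6]
grasp_force: 0.2
```

Run:
```python
from h import *
b=crop("side","",235,130,80,115,5); cv2.imwrite("pics/g4.png",b)
w=.046;x,y=.5526,.1369
for sg in(1,-1):
    for th in(.1,.3,.5):
      k=sg*(.06+.05*np.sin(th-.2)); z=.0805+.05*np.cos(th-.2)
      P=np.array([x-k*np.sin(w),y+k*np.cos(w),z]); print(sg,th,(proj("side",P)-[235,130])*5)
```

```text
1 0.1 [[172.96268262 265.21969781]]
1 0.3 [[168.23420591 277.79016028]]
1 0.5 [[163.5013973  293.83715209]]
-1 0.1 [[219.79779851 140.71045256]]
-1 0.3 [[223.62133199 130.54574476]]
-1 0.5 [[227.21345655 124.03199506]]
```

View pics/g4.png

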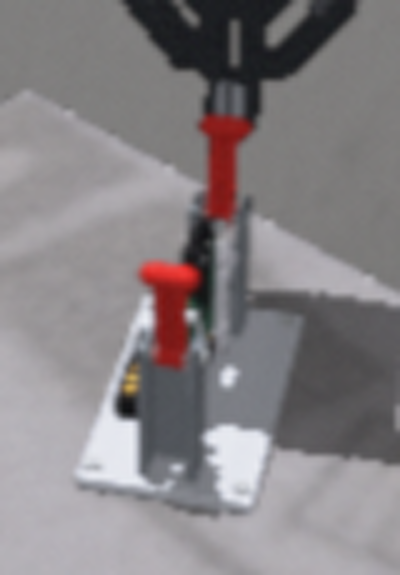

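The side crop shows the left bar at (170,272), about 0.25 rad, and the right bar at (226,127), about 0.38 rad. Both have followed the finger, so I'll push on with the right in small steps.

```bash
for i in 1; do python3 -m jog '[[0,0,0,0.08,0,-0.02,-1],[0,0,0,0,0,0,-1]]'; python3 -m jog '[[0,0,0,0.08,0,-0.02,-1],[0,0,0,0,0,0,-1]]'; python3 -m jog '[[0,0,0,0.08,0,0,-1],[0,0,0,0,0,0,-1]]';python3 -m jog '[[0,0,0,0.08,0,0,-1],[0,0,0,0,0,0,-1]]'; done | grep -E "pos|force:"
```

```text
position: [0.5576, 0.0524, 0.1325]
wrist_force: [0.8, -0.6, 1.1]
grasp_force: 0.3
position: [0.5574, 0.0544, 0.1329]
wrist_force: [0.3, -0.5, -0.1]
grasp_force: 0.6
position: [0.5574, 0.0563, 0.1332]
wrist_force: [0.1, -1.3, 1.2]
grasp_force: 0.9
position: [0.5574, 0.0584, 0.1331]
wrist_force: [0.0, -2.5, 0.3]
grasp_force: 0.9
```

```bash
for i in 1; do python3 -m jog '[[0,0,0,0.06,0,0,-1],[0,0,0,0,0,0,-1]]'; python3 -m jog '[[0,0,0,0.06,0,0,-1],[0,0,0,0,0,0,-1]]'; done | grep -E "pos|force:"; echo back
python3 -m jog '[[0,0,0,-0.5,0,0,-1],[0,0,0,0,0,-0.8,-1],[0,0,0,0,0,-0.8,-1],[0,0,0,1,0,0,-1],[0,0,0,1,0,0,-1],[0,0,0,1,0,0,-1],[0,0,0,1,0,0,-1],[0,0,0,1,0,0,-1]]' |grep force:; python3 -m jog '[[0,0,0,1,0,0,-1],[0,0,0,1,0,0,-1],[0,0,0,0.4,0,0,-1],[0,0,0,0,0,0.8,-1],[0,0,0,0,0,0.8,-1],[0,0,0,0,0,0,-1]]'; python3 go.py .548 .218 .134 .046
```

```text
position: [0.5573, 0.0599, 0.1331]
wrist_force: [-0.4, -2.1, 0.9]
grasp_force: 0.9
position: [0.5573, 0.0614, 0.133]
wrist_force: [0.4, -1.7, 1.7]
grasp_force: 0.9
back
wrist_force: [0.1, 0.1, -0.4]
grasp_force: 0.0
time_s: 25.15
position: [0.5483, 0.2324, 0.1316]
tcp_rot: [-2.17, -2.27, 0.005]
wrist_force: [0.7, -0.6, -0.1]
finger_gap: 0.0
grasp_force: 0.0
t 25.15 pos [0.548 0.232 0.132] F [ 0.674 -0.601 -0.052] gap 0.00015832226735359658 grip 0.0 q [ 0.398  0.445  1.793 -0.     0.908  0.353]
turn/0.08: [-0.039  0.015 -0.009] then shift/0.025: [-0.576 -0.039 -0.097]
```

```bash
for i in 1; do python3 -m jog '[[0,0,0,-0.25,0,-0.04,-1],[0,0,0,-0.25,0,0,-1],[0,0,0,0,0,0,-1]]'; python3 -m jog '[[0,0,0,-0.1,0,0,-1],[0,0,0,0,0,0,-1]]'; python3 -m jog '[[0,0,0,-0.08,0,0,-1],[0,0,0,0,0,0,-1]]';python3 -m jog '[[0,0,0,-0.08,0,0,-1],[0,0,0,0,0,0,-1]]';python3 -m jog '[[0,0,0,-0.08,0,0,-1],[0,0,0,0,0,0,-1]]';python3 -m jog '[[0,0,0,-0.08,0,0,-1],[0,0,0,0,0,0,-1]]'; done | grep -E "time|pos|force:"
```

```text
time_s: 25.52
position: [0.5503, 0.2205, 0.1347]
wrist_force: [0.7, 0.4, -1.1]
grasp_force: 0.0
time_s: 25.78
position: [0.5501, 0.2185, 0.1342]
wrist_force: [-0.8, -0.3, -0.2]
grasp_force: 0.0
time_s: 26.02
position: [0.5502, 0.2168, 0.1342]
wrist_force: [-0.7, 1.4, 0.8]
grasp_force: 0.7
time_s: 26.28
position: [0.5503, 0.2146, 0.1341]
wrist_force: [1.1, 1.2, 1.7]
grasp_force: 0.9
time_s: 26.52
position: [0.5504, 0.2124, 0.1341]
wrist_force: [0.2, 1.7, 0.7]
grasp_force: 0.7
time_s: 26.78
position: [0.5504, 0.2103, 0.134]
wrist_force: [0.7, 1.4, -0.4]
grasp_force: 0.5
```

```bash
for i in 1; do python3 -m jog '[[0,0,0,-0.06,0,0,-1],[0,0,0,0,0,0,-1]]'; python3 -m jog '[[0,0,0,-0.06,0,0,-1],[0,0,0,0,0,0,-1]]';python3 -m jog '[[0,0,0,-0.06,0,0,-1],[0,0,0,0,0,0,-1]]';python3 -m jog '[[0,0,0,-0.06,0,0,-1],[0,0,0,0,0,0,-1]]'; done | grep -E "pos|force:"
```

```text
position: [0.5504, 0.209, 0.134]
wrist_force: [0.7, 1.6, 1.0]
grasp_force: 0.7
position: [0.5505, 0.2075, 0.134]
wrist_force: [-0.3, 2.0, 1.8]
grasp_force: 1.0
position: [0.5506, 0.206, 0.134]
wrist_force: [-1.3, 2.8, 2.0]
grasp_force: 1.0
position: [0.5507, 0.2044, 0.134]
wrist_force: [-0.2, 1.8, 1.1]
grasp_force: 1.0
```

Not at the stop yet. Switching to the right lever.

```bash
python3 -m jog '[[0,0,0,0.5,0,0,-1],[0,0,0,0,0,-0.8,-1],[0,0,0,0,0,-0.8,-1],[0,0,0,-1,0,0,-1],[0,0,0,-1,0,0,-1],[0,0,0,-1,0,0,-1],[0,0,0,-1,0,0,-1],[0,0,0,-1,0,0,-1]]' |grep force:; python3 -m jog '[[0,0,0,-1,0,0,-1],[0,0,0,-1,0,0,-1],[0,0,0,0,0,0.8,-1],[0,0,0,0,0,0.8,-1],[0,0,0,0.2,0,0,-1],[0,0,0,0,0,0,-1]]'| grep -E "time|pos|force:"
```

```text
wrist_force: [0.5, 0.6, -0.7]
grasp_force: 0.0
time_s: 29.52
position: [0.558, 0.048, 0.1344]
wrist_force: [0.3, -0.5, 0.1]
grasp_force: 0.0
```

```bash
for i in 1; do python3 -m jog '[[0,0,0,0.25,0,0,-1],[0,0,0,0.2,0,0,-1],[0,0,0,0,0,0,-1]]'; python3 -m jog '[[0,0,0,0.08,0,0,-1],[0,0,0,0,0,0,-1]]'; python3 -m jog '[[0,0,0,0.08,0,0,-1],[0,0,0,0,0,0,-1]]';python3 -m jog '[[0,0,0,0.08,0,0,-1],[0,0,0,0,0,0,-1]]';python3 -m jog '[[0,0,0,0.06,0,0,-1],[0,0,0,0,0,0,-1]]';python3 -m jog '[[0,0,0,0.06,0,0,-1],[0,0,0,0,0,0,-1]]'; done | grep -E "time|pos|force:"
```

```text
time_s: 29.9
position: [0.5575, 0.059, 0.1344]
wrist_force: [0.4, 0.3, -0.1]
grasp_force: 0.0
time_s: 30.15
position: [0.5572, 0.0605, 0.1341]
wrist_force: [-0.1, -0.2, 0.4]
grasp_force: 0.0
time_s: 30.4
position: [0.5571, 0.0624, 0.134]
wrist_force: [0.1, -1.5, 0.5]
grasp_force: 0.5
time_s: 30.65
position: [0.557, 0.0645, 0.134]
wrist_force: [-1.1, -0.2, 0.6]
grasp_force: 0.6
time_s: 30.9
position: [0.5569, 0.066, 0.134]
wrist_force: [-0.7, -2.1, 1.1]
grasp_force: 0.8
time_s: 31.15
position: [0.5569, 0.0675, 0.134]
wrist_force: [-0.3, -3.0, 0.5]
grasp_force: 1.1
```

```bash
for i in 1; do python3 -m jog '[[0,0,0,0.06,0,-0.03,-1],[0,0,0,0,0,0,-1]]'; python3 -m jog '[[0,0,0,0.06,0,-0.03,-1],[0,0,0,0,0,0,-1]]';python3 -m jog '[[0,0,0,0.06,0,0,-1],[0,0,0,0,0,0,-1]]';python3 -m jog '[[0,0,0,0.04,0,0,-1],[0,0,0,0,0,0,-1]]'; done | grep -E "time|pos|force:"
```

```text
time_s: 31.4
position: [0.5567, 0.069, 0.1347]
wrist_force: [0.2, -3.0, -1.8]
grasp_force: 1.4
time_s: 31.65
position: [0.5567, 0.0706, 0.1355]
wrist_force: [-0.5, -3.1, -0.9]
grasp_force: 1.4
time_s: 31.9
position: [0.5566, 0.0721, 0.1355]
wrist_force: [0.7, -3.1, -0.1]
grasp_force: 1.4
time_s: 32.15
position: [0.5566, 0.0731, 0.1355]
wrist_force: [-0.5, -3.2, -2.1]
grasp_force: 1.4
```

```bash
python3 -m jog '[[0,0,0,-0.5,0,0,-1],[0,0,0,0,0,-0.8,-1],[0,0,0,0,0,-0.8,-1],[0,0,0,1,0,0,-1],[0,0,0,1,0,0,-1],[0,0,0,1,0,0,-1],[0,0,0,1,0,0,-1],[0,0,0,1,0,0,-1]]' |grep force:; python3 -m jog '[[0,0,0,1,0,0,-1],[0,0,0,0.3,0,0,-1],[0,0,0,0,0,0.8,-1],[0,0,0,0,0,0.8,-1],[0,0,0,-0.2,0,0,-1],[0,0,0,0,0,0,-1]]'| grep -E "time|pos|force:"; for i in 1; do python3 -m jog '[[0,0,0,-0.16,0,0,-1],[0,0,0,0,0,0,-1]]'; python3 -m jog '[[0,0,0,-0.1,0,0,-1],[0,0,0,0,0,0,-1]]';python3 -m jog '[[0,0,0,-0.06,0,0,-1],[0,0,0,0,0,0,-1]]'; done | grep -E "time|pos|force:"
```

```text
wrist_force: [-0.1, 0.3, 1.0]
grasp_force: 0.0
time_s: 33.9
position: [0.5507, 0.2121, 0.1362]
wrist_force: [0.1, -1.6, -0.6]
grasp_force: 0.0
time_s: 34.15
position: [0.5508, 0.2086, 0.1362]
wrist_force: [0.2, 0.2, 0.0]
grasp_force: 0.0
time_s: 34.4
position: [0.5506, 0.2062, 0.1356]
wrist_force: [0.6, -0.2, -0.0]
grasp_force: 0.0
time_s: 34.65
position: [0.5506, 0.2048, 0.1355]
wrist_force: [-0.8, -0.1, 0.4]
grasp_force: 0.0
```

```bash
for i in 1; do python3 -m jog '[[0,0,0,-0.08,0,0,-1],[0,0,0,0,0,0,-1]]'; python3 -m jog '[[0,0,0,-0.08,0,0,-1],[0,0,0,0,0,0,-1]]';python3 -m jog '[[0,0,0,-0.06,0,0,-1],[0,0,0,0,0,0,-1]]';python3 -m jog '[[0,0,0,-0.06,0,0,-1],[0,0,0,0,0,0,-1]]';python3 -m jog '[[0,0,0,-0.06,0,0,-1],[0,0,0,0,0,0,-1]]'; done | grep -E "time|pos|force:"
```

```text
time_s: 34.9
position: [0.5507, 0.2029, 0.1355]
wrist_force: [0.9, 0.6, -0.2]
grasp_force: 0.6
time_s: 35.15
position: [0.5508, 0.2008, 0.1355]
wrist_force: [0.1, 1.5, -0.9]
grasp_force: 0.7
time_s: 35.4
position: [0.5509, 0.1993, 0.1355]
wrist_force: [-0.1, 2.2, -1.7]
grasp_force: 0.9
time_s: 35.65
position: [0.551, 0.1979, 0.1355]
wrist_force: [0.1, 3.5, -1.0]
grasp_force: 1.3
time_s: 35.9
position: [0.5511, 0.1964, 0.1356]
wrist_force: [-0.1, 3.9, -2.1]
grasp_force: 1.6
```

```bash
for i in 1; do python3 -m jog '[[0,0,0,-0.06,0,0,-1],[0,0,0,0,0,0,-1]]'; python3 -m jog '[[0,0,0,-0.06,0,0,-1],[0,0,0,0,0,0,-1]]';python3 -m jog '[[0,0,0,-0.06,0,0.02,-1],[0,0,0,0,0,0,-1]]';python3 -m jog '[[0,0,0,-0.04,0,0.02,-1],[0,0,0,0,0,0,-1]]'; done | grep -E "time|pos|force:"
```

```text
time_s: 36.15
position: [0.5511, 0.1953, 0.1356]
wrist_force: [-0.4, 7.6, -2.2]
grasp_force: 2.7
time_s: 36.4
position: [0.5512, 0.1944, 0.1356]
wrist_force: [-1.0, 9.8, -1.9]
grasp_force: 4.0
time_s: 36.65
position: [0.5513, 0.1935, 0.1353]
wrist_force: [-2.6, 12.4, -0.9]
grasp_force: 5.8
time_s: 36.9
position: [0.5515, 0.193, 0.1352]
wrist_force: [-2.3, 13.9, 2.7]
grasp_force: 7.2
```

The force on the left rose sharply from 4 to 14 N, from y≈0.1955 on. Now I'll see whether the right comes up hard at its mirror position, about 0.075.

```bash
python3 -m jog '[[0,0,0,0.5,0,0,-1],[0,0,0,0,0,-0.8,-1],[0,0,0,0,0,-0.8,-1],[0,0,0,-1,0,0,-1],[0,0,0,-1,0,0,-1],[0,0,0,-1,0,0,-1],[0,0,0,-1,0,0,-1],[0,0,0,-1,0,0,-1]]' |grep force:; python3 -m jog '[[0,0,0,-0.8,0,0,-1],[0,0,0,0,0,0.8,-1],[0,0,0,0,0,0.8,-1],[0,0,0,0,0,0,-1]]'| grep -E "time|pos|force:"
```

```text
wrist_force: [0.1, 0.8, 0.2]
grasp_force: 0.0
time_s: 38.4
position: [0.5562, 0.0581, 0.1333]
wrist_force: [-0.6, 0.1, 1.0]
grasp_force: 0.0
```

```bash
for i in 1; do python3 -m jog '[[0,0,0,0.25,0,-0.06,-1],[0,0,0,0.25,0,0,-1],[0,0,0,0,0,0,-1]]'; python3 -m jog '[[0,0,0,0.08,0,0,-1],[0,0,0,0,0,0,-1]]'; python3 -m jog '[[0,0,0,0.06,0,0,-1],[0,0,0,0,0,0,-1]]';python3 -m jog '[[0,0,0,0.04,0,0,-1],[0,0,0,0,0,0,-1]]';python3 -m jog '[[0,0,0,0.04,0,0,-1],[0,0,0,0,0,0,-1]]';python3 -m jog '[[0,0,0,0.04,0,0,-1],[0,0,0,0,0,0,-1]]'; done | grep -E "time|pos|force:"
```

```text
time_s: 38.78
position: [0.5571, 0.0717, 0.1367]
wrist_force: [0.5, 0.1, -0.3]
grasp_force: 0.0
time_s: 39.02
position: [0.5568, 0.073, 0.1362]
wrist_force: [-0.4, -1.2, 0.4]
grasp_force: 0.2
time_s: 39.28
position: [0.5567, 0.0742, 0.1361]
wrist_force: [0.9, -3.8, 0.6]
grasp_force: 1.6
time_s: 39.52
position: [0.5566, 0.075, 0.136]
wrist_force: [1.6, -4.5, -0.1]
grasp_force: 2.6
time_s: 39.78
position: [0.5566, 0.0756, 0.1359]
wrist_force: [1.5, -7.6, -0.9]
grasp_force: 3.4
time_s: 40.02
position: [0.5565, 0.0762, 0.1358]
wrist_force: [1.3, -9.4, -1.5]
grasp_force: 4.4
```

```bash
for i in 1; do python3 -m jog '[[0,0,0,0.04,0,0,-1],[0,0,0,0,0,0,-1]]';python3 -m jog '[[0,0,0,0.04,0,0,-1],[0,0,0,0,0,0,-1]]'; done | grep -E "time|pos|force:"
python3 -m jog '[[0,0,0,-0.5,0,0,-1],[0,0,0,0,0,-0.8,-1],[0,0,0,0,0,-0.8,-1],[0,0,0,1,0,0,-1],[0,0,0,1,0,0,-1],[0,0,0,1,0,0,-1],[0,0,0,1,0,0,-1],[0,0,0,1,0,0,-1]]' |grep force:; python3 -m jog '[[0,0,0,0.5,0,0,-1],[0,0,0,0,0,0.8,-1],[0,0,0,0,0,0.8,-1],[0,0,0,0,0,0,-1]]'| grep -E "time|pos|force:"
```

```text
time_s: 40.28
position: [0.5565, 0.0768, 0.1357]
wrist_force: [2.5, -12.0, -1.7]
grasp_force: 5.4
time_s: 40.52
position: [0.5564, 0.0774, 0.1357]
wrist_force: [3.2, -14.0, -4.0]
grasp_force: 6.4
wrist_force: [-0.4, 0.5, -1.2]
grasp_force: 0.0
time_s: 42.02
position: [0.5496, 0.2037, 0.1347]
wrist_force: [0.1, 0.5, -0.1]
grasp_force: 0.0
```

Right is hard too, at the mirror position. I'll re-check the left now that both ends are down.

```bash
for i in 1; do python3 -m jog '[[0,0,0,-0.24,0,-0.02,-1],[0,0,0,0,0,0,-1]]'; python3 -m jog '[[0,0,0,-0.06,0,0,-1],[0,0,0,0,0,0,-1]]';python3 -m jog '[[0,0,0,-0.04,0,0,-1],[0,0,0,0,0,0,-1]]';python3 -m jog '[[0,0,0,-0.04,0,0,-1],[0,0,0,0,0,0,-1]]';python3 -m jog '[[0,0,0,-0.04,0,0,-1],[0,0,0,0,0,0,-1]]'; done | grep -E "time|pos|force:"
```

```text
time_s: 42.28
position: [0.5515, 0.1979, 0.1375]
wrist_force: [-0.6, -0.9, 0.0]
grasp_force: 0.0
time_s: 42.52
position: [0.5512, 0.1968, 0.1369]
wrist_force: [-0.2, -0.1, 0.3]
grasp_force: 0.0
time_s: 42.78
position: [0.5512, 0.1961, 0.1367]
wrist_force: [1.2, 1.6, 0.2]
grasp_force: 0.8
time_s: 43.02
position: [0.5512, 0.1954, 0.1366]
wrist_force: [-0.9, 5.5, 0.7]
grasp_force: 2.4
time_s: 43.28
position: [0.5512, 0.1948, 0.1366]
wrist_force: [-0.5, 6.8, 0.0]
grasp_force: 3.1
```

```bash
for i in 1; do python3 -m jog '[[0,0,0,-0.04,0,0,-1],[0,0,0,0,0,0,-1]]';python3 -m jog '[[0,0,0,-0.04,0,0,-1],[0,0,0,0,0,0,-1]]';python3 -m jog '[[0,0,0,-0.04,0,0,-1],[0,0,0,0,0,0,-1]]'; done | grep -E "time|pos|force:"
python3 -m jog '[[0,0,0,0.2,0,0,-1],[0,0,0,0.6,0,0,-1],[0,0,0,0,0,-0.8,-1],[0,0,0,0,0,-1,-1],[0,0,0,0,0,-1,-1],[0,0,0,1,0,0,-1],[0,0,0,1,0,0,-1],[0,0,0,1,0,0,-1]]' |grep -E "time|force:"; python3 -m jog '[[0,0,0,1,0,0,-1],[0,0,0,1,0,0,-1],[0,0,0,0,0,0,-1],[0,0,0,0,0,0,-1]]'| grep -E "time"
python3 - <<'E'
from h import *
b=crop("side","",235,130,80,115,5); a=cv2.resize(cv2.cvtColor(robot.snapshot("top"),4)[160:240,215:325],None,fx=3.6,fy=3.6,interpolation=2)
a=cv2.copyMakeBorder(a,0,575-a.shape[0],0,0,0); cv2.imwrite("pics/g5.png",np.hstack([b,a]))
w=.046;x,y=.5526,.1369
for sg in(1,-1):
    for th in(-.3,-.1,.1):
      k=sg*(.06+.05*np.sin(th-.2)); z=.0805+.05*np.cos(th-.2)
      P=np.array([x-k*np.sin(w),y+k*np.cos(w),z]); print(sg,th,(proj("side",P)-[235,130])*5)
E
```

```text
time_s: 43.52
position: [0.5513, 0.1942, 0.1365]
wrist_force: [-1.0, 8.3, -1.8]
grasp_force: 4.0
time_s: 43.78
position: [0.5513, 0.1936, 0.1365]
wrist_force: [-0.5, 11.2, -3.4]
grasp_force: 5.0
time_s: 44.02
position: [0.5513, 0.1931, 0.1364]
wrist_force: [-0.5, 14.3, -4.2]
grasp_force: 6.0
time_s: 45.02
wrist_force: [0.3, -0.2, 0.1]
grasp_force: 0.0
time_s: 45.52
1 -0.3 [[181.60327343 252.11563492]]
1 -0.1 [[177.48068553 256.5796021 ]]
1 0.1 [[172.96268262 265.21969781]]
-1 -0.3 [[212.12202139 170.37594676]]
-1 -0.1 [[215.90655732 154.16710327]]
-1 0.1 [[219.79779851 140.71045256]]
```

View pics/g5.png

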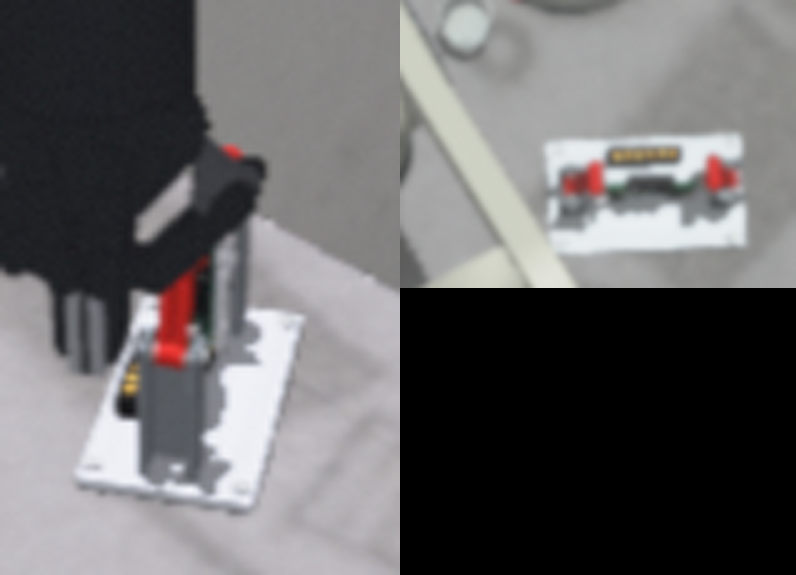

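The top crop shows both red levers swung in symmetrically, at about (597,178) and (714,172), with the board seated between them and the gripper clear. Handing in.

```bash
python3 -c "
from rig import robot
print(robot.hand_in())"
```

```text
the job is handed in; nothing more can be done
None
```

I slid the board down the card guides onto the spring contacts and let go. I then swung both levers in by turns until each came up hard on its stop at about 14 N on the gripper's force sensor, left and right at mirror-image positions. The job was handed in at about 45.6 s; it returned no verdict.

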